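# Set a sliding support leg to its mark and squeeze the cam lever shut

## Robot

A 6-joint arm with a two-finger parallel gripper is mounted at the origin on a cart in front of the work surface, level with it; the furniture and walls round the work are solid. World frame = base frame: x ahead of the robot, y to its left, z up, the work surface at z = 0. Lengths are in m, angles in rad, forces in N, time in s.
With the tool pointing down it reaches from about 0.35 to 0.85 m from the base axis. Payload 8.1 kg.
Tool frame: the origin (TCP) lies midway between the tips of the shut fingers; the grasp point (between the pads) lies 19 mm behind it; z points along the fingers, y is the line along which they close (so a half turn about z gives the same grasp; the last joint's range is limited). The gripper opens to 93 mm and grips with 3 to 60 N. Pads are 15 mm wide; open, the fingers measure 128 mm over their backs; the gripper's body (75 mm by 188 mm) begins 65 mm behind the grasp point.
Start: joints at [-1.278, 0.13, 1.488, -0, 1.523, -0.085], TCP at [0.221, -0.558, 0.219] pointing down, gripper open.
Joint ranges: [-2.96, 2.96], [-0.89, 2.26], [0.02, 2.5], [-1.34, 4.48], [0, 2.73], [-2.66, 2.66]. Speed limits (rad/s): [2.39, 2.39, 2.79, 3.14, 3.14, 3.14].

## Interface

Orientations are given as a rotation vector (axis times angle).
In Python, from plant import read_state, read_camera, get_calibration, close_job gives the robot as it stands.
- The arm moves only by the shell command python3 -m crank 'ROWS' [FORCE]. ROWS is JSON, a list that holds one entry, the list of rows, each a list of 7 numbers: the gripper's target within -1 to 1 (fully open at 1, half-way at 0, shut at -1), then the shift along the tool's x, y, z as a fraction of full scale, then the turn, a rotation vector about the tool's x, y, z as a fraction of full scale. In form: [[[grip, x, y, z, rx, ry, rz], ...]]. A call has exactly 5 rows; each row is the pose to reach, as a shift and turn from the pose commanded when the call began, along the tool's axes at that moment; what a row does not reach only later rows make up. Full scale, the value 1, is 0.5 m for a shift and 90 degrees for a turn. A row lasts 1/8 s, in which the tool goes at most 62.5 mm and 10.7 degrees, less where a joint would pass 70% of its speed; a pose out of reach is approached as far as the arm can. A call with a number of a shift or a turn outside -1 to 1 is refused whole. A call with a gripper value outside its range is refused whole. The fingers move at their own pace and stop on an object; FORCE is the grip in N (left out, the last holds). Time passes only in rows, so rows that repeat a pose let the fingers close, or fill a call up. It gives the time, the measured TCP pose, the force, the opening and the grip force at its end, in the units of the state.
- read_state(): the state, without advancing time (a new reading comes with each control period).
- read_camera(name): name is "side" or "top" or "wrist"; returns the picture (400x640x3 uint8, red, green, blue); there is no depth.
- get_calibration(name): a dict with "fx", "fy", "cx", "cy" (pixels), "eye" and "orientation" of the camera in the world; the wrist camera has in their place "mount" (4x4, takes a point from camera to tool coordinates, whose origin is the TCP and whose axes are the flange's). Camera axes: x right, y down, z forward; pixel columns grow to the right and rows downward; lengths in m; the calibration is good to about 2 mm. A picture is of the moment at which its call begins: read the wrist's pose just before it. get_calibration takes no time and is no camera call.
- close_job(): hands the job in; it is judged then, once.
The state is a dict: "t": time; "q": joint angles; "dq": joint speeds; "joint_torque": joint torques, N m; "tool_pos": TCP position; "orientation": TCP orientation; "force": force on the tool from outside, world axes, zero at the start; "wrist_torque": the same for the moment, N m; "opening": finger opening in m; "gripper_force": force on a finger pad.
Only numpy, scipy, OpenCV 4.12 (cv2) and the standard library are available. Lean on these libraries where they do the work, as an engineer would, in place of code of your own. Each camera call takes 0.05 s, during which the arm holds its last target. There are 200 camera calls.

## Task

Set the work-support leg on the bench to length: push its black upright grip post so that the leg slides out until the yellow pointer stands level with the red length mark, with the orange cam lever still open. Keep the leg there and slide the cam lever fully shut towards the post by squeezing lever and post between the fingers (do not shut the lever while the leg is away from its mark), and bring the pointer level with the mark again if it has crept. Both are sprung, so finish while still holding: leg at the mark, lever squeezed shut between the fingers; leave the tape measure, the pliers and the spirit level beside it where they lie.

Things in the scene. Friction and masses are not known exactly. Their poses are not given: they have to be found in the camera images.
- leg_fixture: the fixture: plywood board 285x110x10 mm screwed to the bench, with a blue channel (100 mm long, 33 wide, top at 37 mm; its black collar's top at 41 mm) out of which the leg slides. Origin on the bench surface under the middle of the leg, at the channel's mouth. Its +x axis is the way the leg slides out (roughly to the robot's right), z up. The board runs from x = -115 to +170 mm; an aluminium scale 16 mm wide lies at y = -43 mm. Fixed.
- leg (a joint): how far the leg has slid out, in m, along the fixture's +x: 0 = fully in (its start), up to 0.105. A spring draws it back in with about 2.5 N (in) to 4 N (out), plus 1 N of friction: let go, it slides back. The leg is a 22 mm aluminium bar that ends in a grey head 36 mm wide, top at 37 mm above the bench, which carries post and lever and the pointer.
- cam_lever (a joint): how far the cam lever has been slid shut towards the grip post, in m: 0 = open (its start), 0.012 = shut against its stop. It moves along the fixture's -x, i.e. against the leg's way out. A spring holds it open: about 11 N to start it, 15 N at the stop.
- post (a point): the grip post: black upright post fixed to the leg's head, 12 mm thick (along the slide), 30 mm wide, from the head up to 87 mm above the bench. This point is the middle of its foot, 35 mm above the bench; axes as the fixture's. The channel-side face (6 mm to -x of the point) is the one to push to slide the leg out; it is 22 mm from the channel's mouth when the leg is in, and a finger above the channel's height has free room there.
- paddle (a point): the lever paddle: orange upright paddle of the cam lever, 12 mm thick, 30 mm wide, from the head up to 87 mm above the bench, on the outer (+x) side of the post. This point is the middle of its foot, 39 mm above the bench. Over the outer faces, post and paddle together measure 52 mm when open and 40 mm when shut.
- grip (a point): point on the leg midway between the outer faces of post and paddle while the lever is open, 66 mm above the bench (26 mm to +x of the post's channel-side face); moves with the leg. Fingers go down outside post and paddle, closing along the fixture's x, their tips 43 mm or more above the bench.
- pointer (a point): tip of the yellow pointer, a 3 mm fin on the robot's side of the leg's head, 22 mm above the bench; it points at the scale and moves with the leg
- mark (a point): middle of the top of the red length mark, a tab 5 mm wide along the slide, clipped on the scale, 22 mm above the bench; its axes are the fixture's. The leg is at length when pointer and mark have the same place along the fixture's x axis (they stay 10 mm apart across it). Fixed.
- spirit_level: blue box-section spirit level, 409x30x58 mm, lying at the far side of the fixture; a bystander; origin at the centre of its underside
- tape_measure: yellow tape measure, 66x75x39 mm, in front of the fixture; a bystander; origin at the centre of its underside
- pliers: pliers with red handles, 67x185x14 mm, lying in front of the fixture; a bystander; origin at the centre of its underside

How it is judged:
By the outcome, as a careful person would: the job done as asked, in the order asked, and still so for the second after the job is handed in, while the arm keeps its last pose, push and grip.
It also fails if it takes over 40 s, if anything falls off the work surface, if the arm or the gripper's body presses on something with over 40 N, if the wrist force passes 120 N, or if a joint passes its speed limit or range.

## Working session

There is one attempt and no reset: what is moved stays moved. The work goes in short steps, Python scripts to look and compute and a shell command to move; the robot and the scene stay as the last step left them, time stands still between calls to the robot, and variables do not carry over. Pictures are saved under pics/ and viewed, at most 10 in all, crops included, and the job is handed in when it is done.

```bash
ls; mkdir -p pics
python3 - <<'E'
from plant import *
import cv2,numpy as np
s=read_state();print({k:np.round(v,3) for k,v in s.items()})
for n in("side","top"):
    im=read_camera(n);cv2.imwrite(f"pics/{n}1.png",im[:,:,::-1]);print(n,get_calibration(n))
print(get_calibration("wrist"))
E
```

```text
pics
{'t': np.float64(0.0), 'q': array([-1.278,  0.131,  1.489,  0.   ,  1.523, -0.085]), 'dq': array([ 0.002,  0.001, -0.001, -0.   , -0.   , -0.001]), 'joint_torque': array([-2.0000e-03, -5.5984e+01, -4.9176e+01,  7.6000e-02,  3.5000e-02,
       -0.0000e+00]), 'tool_pos': array([ 0.221, -0.557,  0.218]), 'orientation': array([-3.084, -0.59 ,  0.   ]), 'force': array([ 0.531,  0.083, -0.139]), 'wrist_torque': array([0.   , 0.004, 0.086]), 'gripper_force': np.float64(0.0), 'opening': np.float64(0.093)}
side {'fx': 402.1559896080372, 'fy': 402.1559896080372, 'cx': 317.60904161532324, 'cy': 200.563101432702, 'eye': array([0.21195064, 0.85933174, 0.57522136]), 'orientation': array([-0.60175063,  2.54415869, -1.29868369])}
top {'fx': 437.86032453966925, 'fy': 437.86032453966925, 'cx': 313.8252354427334, 'cy': 196.13186207833277, 'eye': array([0.24965134, 0.20054746, 1.00049556]), 'orientation': array([-2.11476055,  2.00843552, -0.29314994])}
{'fx': 352.81211593083276, 'fy': 352.81211593083276, 'cx': 314.90956786613975, 'cy': 196.03615130881076, 'mount': array([[-2.95113953e-04, -9.62305845e-01, -2.71969436e-01,
         7.55341003e-02],
       [ 9.99999921e-01, -3.56903556e-04,  1.77727503e-04,
        -8.53026095e-04],
       [-2.68095074e-04, -2.71969362e-01,  9.62305874e-01,
        -1.67247974e-01],
       [ 0.00000000e+00,  0.00000000e+00,  0.00000000e+00,
         1.00000000e+00]])}
```

View pics/top1.png

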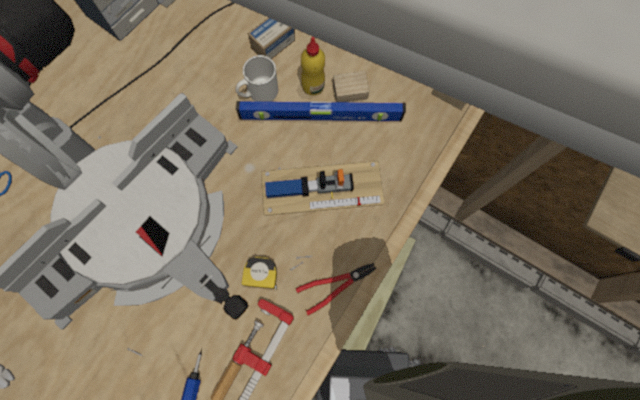

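View pics/side1.png

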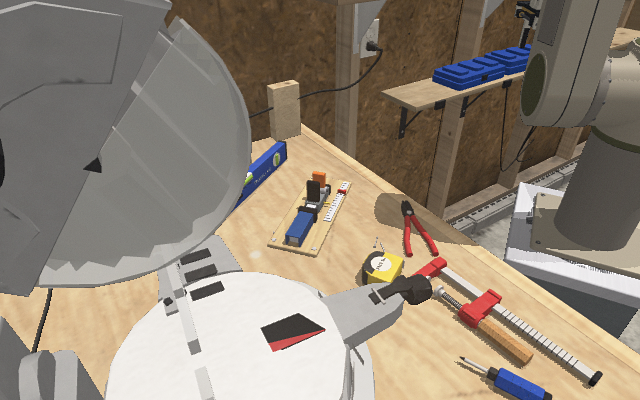

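The top picture shows the board at about (322,188), the blue channel at (287,188), the orange paddle at (340,178), and the red mark at (360,202). The side picture shows the fixture at (310,215), not occluded. Next I measure these.

```bash
cat > h.py <<'E'
from plant import *
import cv2,numpy as np
from scipy.spatial.transform import Rotation as R
def cam(n,s=None):
    c=get_calibration(n);K=np.array([[c['fx'],0,c['cx']],[0,c['fy'],c['cy']],[0,0,1]])
    if n!='wrist': return K,R.from_rotvec(c['orientation']).as_matrix(),np.array(c['eye'])
    M=np.array(c['mount']);Rt=R.from_rotvec(s['orientation']).as_matrix()
    return K,Rt@M[:3,:3],Rt@M[:3,3]+s['tool_pos']
def cast(C,uv,z):
    K,Rm,e=C;d=Rm@np.linalg.solve(K,[uv[0],uv[1],1]);return e+d*(z-e[2])/d[2]
def proj(C,p):
    K,Rm,e=C;v=K@(Rm.T@(np.array(p)-e));return v[:2]/v[2]
def blobs(im,lo,hi,amin=6,roi=None):
    h=cv2.cvtColor(im,cv2.COLOR_RGB2HSV);m=cv2.inRange(h,np.array(lo),np.array(hi))
    if roi: 
        k=np.zeros_like(m);x0,y0,x1,y1=roi;k[y0:y1,x0:x1]=1;m*=k
    n,l,st,c=cv2.connectedComponentsWithStats(m)
    return m,[(st[i,4],np.round(c[i],1),st[i,:4]) for i in range(1,n) if st[i,4]>=amin]
E
python3 - <<'E'
from h import *
im=cv2.imread("pics/top1.png")[:,:,::-1].copy();C=cam("top");roi=(255,155,395,220)
for nm,lo,hi,z in(("blue",(100,120,40),(125,255,255),.037),("orange",(5,150,120),(18,255,255),.087),("red",(170,120,80),(180,255,255),.022),("red0",(0,120,80),(4,255,255),.022),("yel",(22,150,150),(35,255,255),.022)):
    m,b=blobs(im,lo,hi,4,roi)
    for a,c,s in b: print(nm,a,c,s,np.round(cast(C,c,z),3))
    if nm=="blue": 
        r=cv2.minAreaRect(cv2.findNonZero(m));bx=cv2.boxPoints(r);print([np.round(cast(C,p,.037),3) for p in bx])
for n,p in(("board corners",[(262,214),(264,168),(381,163),(384,206)]),("level",[(240,111),(403,112)])):
    for q in p: print(n,np.round(cast(C,q,.01 if n[0]=='b' else .058),3))
print("base",proj(C,(0,0,0)))
cv2.imwrite("pics/topcrop.png",cv2.resize(im[150:225,250:395,::-1],None,fx=5,fy=5,interpolation=cv2.INTER_CUBIC))
E
```

```text
blue 506 [283.9 187.9] [266 180  37  17] [0.553 0.286 0.037]
[array([0.564, 0.33 , 0.037]), array([0.576, 0.247, 0.037]), array([0.542, 0.242, 0.037]), array([0.53 , 0.324, 0.037])]
orange 63 [340.4 175.3] [338 169   6  13] [0.573 0.159 0.087]
red0 11 [358.5 201.8] [358 198   3   7] [0.533 0.112 0.022]
board corners [0.495 0.335 0.01 ]
board corners [0.61 0.34 0.01]
board corners [0.637 0.058 0.01 ]
board corners [0.529 0.051 0.01 ]
level [0.733 0.402 0.058]
level [0.751 0.014 0.058]
base [406.80816746 461.11764549]
```

View pics/topcrop.png

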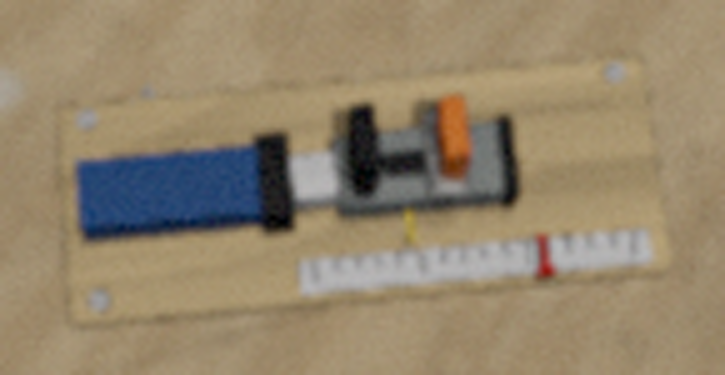

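The crop shows the collar at crop (275,182), the post at (362,150), the paddle at (455,135), the pointer tip at (411,243) and the mark at (544,257). The grip point comes out at about (0.570, 0.175), with fixture +x at a heading of about -84°. I'll move above it with the tool's y along the slide.

```bash
python3 -m crank '[[[1,0.45,-0.42,0,0,0,0.173],[1,0.45,-0.42,0,0,0,0.173],[1,0.45,-0.42,0,0,0,0.173],[1,0.45,-0.42,0,0,0,0.173],[1,0.45,-0.42,0,0,0,0.173]]]' 20
python3 - <<'E'
from h import *
s=read_state();Rt=R.from_rotvec(s['orientation']).as_matrix()
print(np.round(Rt,3),Rt.T@(np.array([.57,.175,.22])-s['tool_pos'])/.5)
E
```

```text
t: 0.72
tool_pos: [0.3534, -0.2774, 0.2183]
orientation: [-3.137, -0.166, 0.0]
force: [0.6, 0.4, 0.1]
opening: 0.0926
gripper_force: 0.0
[[ 0.994  0.106 -0.   ]
 [ 0.106 -0.994  0.   ]
 [-0.    -0.    -1.   ]] [ 0.52654232 -0.85386413 -0.00313648]
```

```bash
for i in 1; do python3 -m crank '[[[1,0.25,-0.43,0,0,0,0],[1,0.25,-0.43,0,0,0,0],[1,0.25,-0.43,0,0,0,0],[1,0.25,-0.43,0,0,0,0],[1,0.25,-0.43,0,0,0,0]]]'; done
python3 -m crank '[[[1,0.22,-0.42,0,0,0,0],[1,0.22,-0.42,0,0,0,0],[1,0.22,-0.42,0,0,0,0],[1,0.22,-0.42,0,0,0,0],[1,0.22,-0.42,0,0,0,0]]]'
python3 - <<'E'
from h import *
s=read_state();im=read_camera("wrist");cv2.imwrite("pics/w1.png",im[:,:,::-1])
np.save("w1.npy",np.r_[s['tool_pos'],s['orientation']])
E
```

```text
t: 1.35
tool_pos: [0.4552, -0.0484, 0.2182]
orientation: [-3.135, -0.177, 0.001]
force: [-0.5, -1.1, -0.9]
opening: 0.0931
gripper_force: 0.0
t: 1.98
tool_pos: [0.5419, 0.1696, 0.2176]
orientation: [3.137, 0.171, -0.003]
force: [-0.5, -0.4, -0.2]
opening: 0.093
gripper_force: 0.0
```

View pics/w1.png

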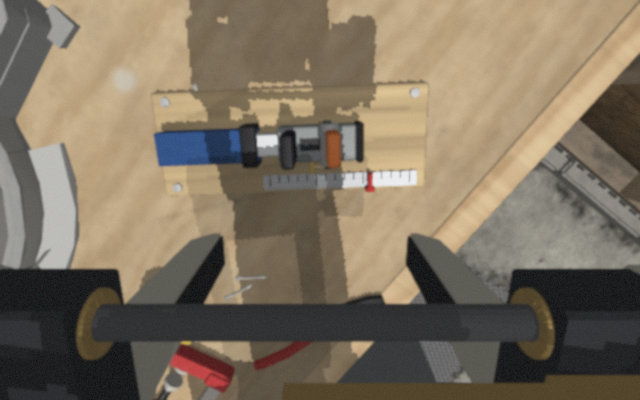

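The wrist view shows the post top at (288,148), the paddle top at (333,148), the mark at (370,181) and the scale from (263,183) to (417,178). The pointer is in shadow near (313,168).

Run:
```python
from h import *
im=cv2.imread("pics/w1.png")[:,:,::-1].copy();w=np.load("w1.npy");C=cam("wrist",dict(tool_pos=w[:3],orientation=w[3:]));roi=(140,75,440,200)
for nm,lo,hi,z in(("blue",(100,120,40),(125,255,255),.037),("orange",(5,150,60),(14,255,255),.087),("red",(172,120,80),(180,255,255),.022),("red0",(0,120,60),(4,255,255),.022),("yel",(18,130,60),(35,255,255),.022),("black",(0,0,0),(180,255,45),.087)):
    m,b=blobs(im,lo,hi,8,roi)
    for a,c,s in b: print(nm,a,c,s,np.round(cast(C,c,z),4))
for n,p,z in(("board",[(153,94),(428,84),(424,185),(168,193)],.01),("screws",[(165,102),(416,92),(178,187)],.011)):
    for q in p: print(n,np.round(cast(C,q,z),4))
cv2.imwrite("pics/w1crop.png",cv2.resize(im[110:200,230:390,::-1],None,fx=5,fy=5,interpolation=cv2.INTER_CUBIC))
```

```text
blue 2667 [198.5 146.8] [155 130  87  35] [0.5564 0.2874 0.037 ]
orange 450 [333.  148.9] [327 131  13  37] [0.5756 0.1587 0.087 ]
red0 80 [369.4 183.5] [366 173   8  19] [0.5344 0.1116 0.022 ]
yel 15 [311.5 167.3] [311 164   2   8] [0.5451 0.1743 0.022 ]
black 120 [359.  140.5] [355 122   7  39] [0.585  0.1379 0.087 ]
black 52 [249.6 126.2] [241 124  17   6] [0.5869 0.2299 0.087 ]
black 179 [291.  143.4] [281 131  16  34] [0.5764 0.1944 0.087 ]
black 9 [281.2 147. ] [280 144   3   6] [0.5725 0.2024 0.087 ]
black 82 [309.9 147.1] [301 145  19   5] [0.575  0.1783 0.087 ]
black 232 [249.8 159.2] [242 151  19  16] [0.5592 0.2281 0.087 ]
black 30 [282.1 159.3] [281 151   5  17] [0.5621 0.2007 0.087 ]
board [0.6007 0.3429 0.01  ]
board [0.6407 0.0659 0.01  ]
board [0.5364 0.0497 0.01  ]
board [0.497  0.3282 0.01  ]
screws [0.5942 0.3304 0.011 ]
screws [0.6317 0.0768 0.011 ]
screws [0.5053 0.3169 0.011 ]
```

View pics/w1crop.png

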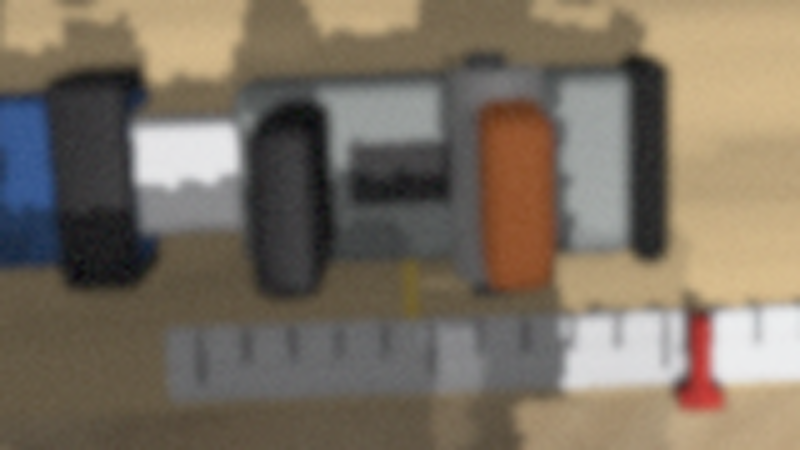

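```bash
python3 -m crank '[[[1,0.06,-0.007,0.17,0,0,-0.022],[1,0.06,-0.007,0.17,0,0,-0.022],[1,0.06,-0.007,0.17,0,0,-0.022],[1,0.06,-0.007,0.17,0,0,-0.022],[1,0.06,-0.007,0.17,0,0,-0.022]]]'
cat >> h.py <<'E'
O=np.array([.5648,.2239,0]);a=np.radians(-81.8);U=np.array([np.cos(a),np.sin(a),0]);V=np.array([-U[1],U[0],0])
def fx(p): d=np.array(p)-O;return np.round(1000*np.array([d@U,d@V,d[2]]),1)
def st():
    s=read_state();Rt=R.from_rotvec(s['orientation']).as_matrix();print("tcp fix mm",fx(s['tool_pos']),"toolY head",np.degrees(np.arctan2(Rt[1,1],Rt[0,1])),"tilt",Rt[:2,2],"op",s['opening'],"F",np.round(s['force'],1));return s
E
python3 - <<'E'
from h import *
w=np.load("w1.npy");C=cam("wrist",dict(tool_pos=w[:3],orientation=w[3:]))
for n,q,z in(("ptr",(312.4,171),.022),("mark",(370,179),.022),("post",(288,149.5),.087),("pad",(333.4,149),.087)):print(n,fx(cast(C,q,z)))
st()
E
```

```text
t: 2.65
tool_pos: [0.5722, 0.1743, 0.136]
orientation: [-3.134, -0.22, -0.005]
force: [0.6, 0.9, 0.1]
opening: 0.0931
gripper_force: 0.0
ptr [ 47.  -30.5  22. ]
mark [107.4 -41.2  22. ]
post [28.   2.3 87. ]
pad [66.4  1.3 87. ]
tcp fix mm [ 50.2   0.3 136. ] toolY head -81.97986374508706 tilt [0.00333919 0.00057442] op 0.0930696316013032 F [0.6 0.9 0.1]
```

```bash
python3 -m crank '[[[1,0.003,-0.004,0.09,0,0,0],[1,0.003,-0.004,0.172,0,0,0],[1,0.003,-0.004,0.172,0,0,0],[0.29,0.003,-0.004,0.172,0,0,0],[0.29,0.003,-0.004,0.172,0,0,0]]]' 30
python3 - <<'E'
from h import *
st()
E
```

```text
t: 3.28
tool_pos: [0.5745, 0.1773, 0.0507]
orientation: [-3.133, -0.221, -0.007]
force: [-0.0, 0.3, 0.2]
opening: 0.0773
gripper_force: 0.0
tcp fix mm [47.5  2.9 50.7] toolY head -81.94207699867178 tilt [0.00451339 0.00098382] op 0.0773262977069392 F [-0.   0.3  0.2]
```

```bash
python3 -m crank '[[[0.29,-0.003,0.01,0,0,0,0],[0.29,-0.003,0.04,0,0,0,0],[0.29,-0.003,0.07,0,0,0,0],[0.29,-0.003,0.1,0,0,0,0],[0.29,-0.003,0.12,0,0,0,0]]]'
python3 -m crank '[[[0.29,0,0,0,0,0,0],[0.29,0,0,0,0,0,0],[0.29,0,0,0,0,0,0],[0.29,0,0,0,0,0,0],[0.29,0,0,0,0,0,0]]]'
cat > look.py <<'E'
from h import *
import sys
n=sys.argv[1]
s=st();im=read_camera("wrist");cv2.imwrite(f"pics/{n}.png",im[:,:,::-1]);t=read_camera("top");cv2.imwrite(f"pics/{n}t.png",t[:,:,::-1])
C=cam("wrist",s);uv=[proj(C,O+U*x+V*y+np.array([0,0,.022])) for x,y in((.1074,-.0305),(.1074,-.0412))];print("expected ptr/mark px",np.round(uv,1))
u=np.mean(uv,0).astype(int);x0=int(np.clip(u[0]-80,0,480));y0=int(np.clip(u[1]-60,0,280));print(x0,y0)
a=cv2.resize(im[y0:y0+120,x0:x0+160,::-1],(640,480),interpolation=cv2.INTER_CUBIC);cv2.imwrite(f"pics/{n}c.png",a)
E
python3 look.py p1
```

```text
t: 3.9
tool_pos: [0.5797, 0.116, 0.0478]
orientation: [-3.134, -0.219, -0.001]
force: [0.9, 4.8, 3.1]
opening: 0.06
gripper_force: 2.3
t: 4.53
tool_pos: [0.579, 0.1175, 0.0473]
orientation: [-3.134, -0.221, 0.001]
force: [0.8, 3.8, -1.0]
opening: 0.0603
gripper_force: 1.8
tcp fix mm [107.3  -1.1  47.3] toolY head -81.92098001750377 tilt [-5.67249407e-04  9.47445350e-05] op 0.06027947915364774 F [ 0.8  3.8 -1. ]
expected ptr/mark px [[316.5 275.9]
 [316.6 291.5]]
236 223
```

View pics/p1.png

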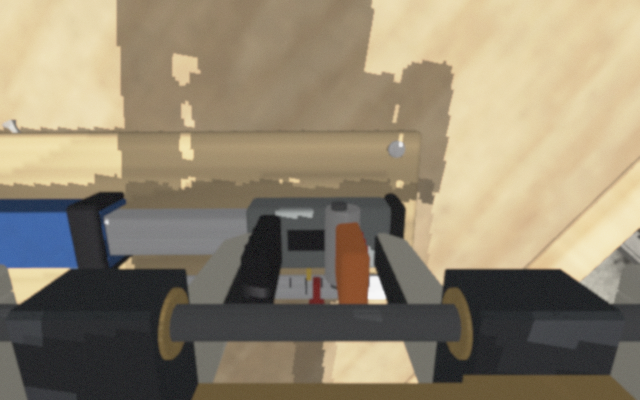

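The picture shows the pointer at about (309,273) and the mark at about (317,288), both visible between post and paddle. The pointer is about 5 mm short of the mark. I'll measure this by colour.

```bash
cat > meas.py <<'E'
from h import *
import sys
if len(sys.argv)>1:
    s=st();im=read_camera("wrist");cv2.imwrite(f"pics/{sys.argv[1]}.png",im[:,:,::-1])
else:
    s=st();im=cv2.imread("pics/p1.png")[:,:,::-1].copy()
C=cam("wrist",s);r=(270,255,342,303)
X={}
for nm,lo,hi in(("yel",(20,110,70),(35,255,255)),("red",(0,150,60),(4,255,255)),("red2",(173,150,60),(180,255,255))):
    m,b=blobs(im,lo,hi,4,r)
    for a,c,q in b: print(nm,a,c,q,fx(cast(C,c,.022)))
E
python3 meas.py
```

```text
tcp fix mm [107.3  -1.1  47.3] toolY head -81.92909354971975 tilt [-0.00044953  0.0002388 ] op 0.0600872895487368 F [ 1.4  4.5 -1.6]
yel 53 [308.4 273.2] [306 268   6  12] [102.5 -28.6  22. ]
red 130 [316.2 292.3] [311 279  12  24] [107.2 -41.7  22. ]
```

```bash
python3 -m crank '[[[0.16,0.002,0.0035,0,0,0,0],[0.16,0.002,0.0035,0,0,0,0],[0.16,0.002,0.0035,0,0,0,0],[0.16,0.002,0.0035,0,0,0,0],[0.16,0.002,0.0035,0,0,0,0]]]'
python3 meas.py p2
```

```text
t: 5.25
tool_pos: [0.5797, 0.1156, 0.0473]
orientation: [-3.134, -0.221, 0.003]
force: [-3.5, 3.7, 1.5]
opening: 0.0542
gripper_force: 2.1
tcp fix mm [109.3  -0.7  47.3] toolY head -81.93822445794319 tilt [-1.83504806e-03 -6.96912611e-05] op 0.05422175490122797 F [-3.5  3.7  1.5]
yel 51 [313.3 273.9] [311 269   6  12] [107.4 -28.8  22. ]
red 118 [313.1 293.7] [307 283  13  20] [107.2 -42.3  22. ]
```

The pointer is level with the mark. Next I squeeze in step, moving the tool back by half the closing each time.

```bash
python3 -m crank '[[[0.118,0,-0.002,0,0,0,0],[0.075,0,-0.004,0,0,0,0],[0.032,0,-0.006,0,0,0,0],[0.01,0,-0.007,0,0,0,0],[0.01,0,-0.007,0,0,0,0]]]' 35
python3 meas.py p3
```

```text
t: 5.92
tool_pos: [0.5793, 0.1191, 0.0472]
orientation: [3.134, 0.221, -0.002]
force: [-5.0, 2.8, 1.1]
opening: 0.0477
gripper_force: 14.9
tcp fix mm [105.8  -0.6  47.2] toolY head -81.93370084880401 tilt [-0.0014914  -0.00026037] op 0.04766706646812303 F [-5.   2.8  1.1]
yel 55 [318.6 274. ] [316 269   6  12] [107.2 -28.7  22. ]
red 107 [318.7 293.8] [313 283  12  20] [107.2 -42.2  22. ]
```

```bash
python3 -m crank '[[[-0.025,0,-0.002,0,0,0,0],[-0.068,0,-0.004,0,0,0,0],[-0.111,0,-0.006,0,0,0,0],[-0.16,0,-0.0077,0,0,0,0],[-0.3,0,-0.0077,0,0,0,0]]]' 35
python3 -m crank '[[[-0.3,0,0,0,0,0,0],[-0.3,0,0,0,0,0,0],[-0.3,0,0,0,0,0,0],[-0.3,0,0,0,0,0,0],[-0.3,0,0,0,0,0,0]]]'
python3 meas.py p4
```

```text
t: 6.6
tool_pos: [0.5788, 0.1229, 0.0473]
orientation: [3.134, 0.221, -0.002]
force: [-4.8, 4.2, 1.0]
opening: 0.0392
gripper_force: 35.0
t: 7.22
tool_pos: [0.5788, 0.1229, 0.0473]
orientation: [3.134, 0.221, -0.002]
force: [-6.7, 3.2, 1.0]
opening: 0.0394
gripper_force: 35.0
tcp fix mm [101.9  -0.5  47.3] toolY head -81.93011779955364 tilt [-0.00136341 -0.00032997] op 0.03944022969253359 F [-6.7  3.2  1. ]
red 93 [324.7 295.6] [319 285  12  18] [107.  -43.4  22. ]
```

View pics/p4.png

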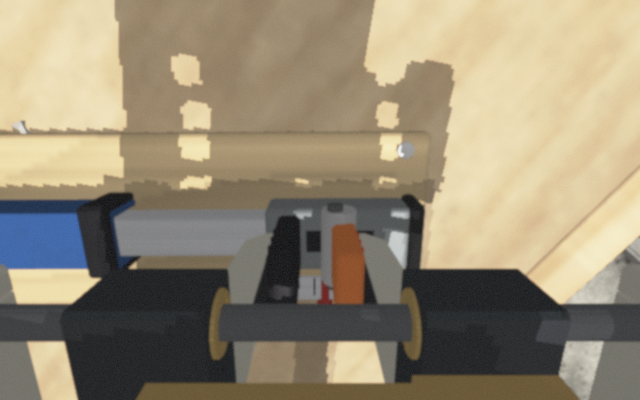

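The lever is shut: the opening is 39.4 mm at 35 N, and the paddle at (348,265) is close to the post at (285,265). The pointer is now in shadow near (324,275), so I relax the colour limits.

Run:
```python
from h import *
s=read_state();C=cam("wrist",s)
for n in("p3","p4"):
    im=cv2.imread(f"pics/{n}.png")[:,:,::-1].copy()
    m,b=blobs(im,(18,80,40),(40,255,255),4,(302,266,334,284));print(n,b,[fx(cast(C,c,.022))for a,c,q in b] if n=="p4" else"")
    m,b=blobs(im,(0,150,60),(4,255,255),4,(300,280,334,303));print([int(np.flatnonzero(m[r]).mean()*10)/10 for r in range(284,303) if m[r].any()])
im=cv2.imread("pics/p4.png")
cv2.imwrite("pics/p4c.png",cv2.resize(im[255:310,290:360],None,fx=9,fy=9,interpolation=cv2.INTER_CUBIC))
```

```text
p3 [(np.int32(86), array([318.7, 273.7]), array([313, 269,  14,  13], dtype=int32)), (np.int32(5), array([302.6, 271.8]), array([302, 270,   3,   4], dtype=int32)), (np.int32(9), array([308.9, 271.9]), array([307, 271,   5,   3], dtype=int32))] 
[319.0, 319.0, 319.0, 319.0, 319.0, 318.5, 318.5, 319.0, 319.0, 318.5, 318.3, 318.5, 318.5, 318.5, 319.0, 319.0, 318.5, 318.0, 318.5]
p4 [(np.int32(10), array([305.1, 271.9]), array([302, 270,   7,   4], dtype=int32)), (np.int32(9), array([316.3, 271.8]), array([315, 271,   4,   3], dtype=int32))] [array([ 95.1, -27.2,  22. ]), array([101.9, -27.2,  22. ])]
[323.0, 323.5, 324.0, 324.5, 325.0, 325.0, 325.0, 324.6, 325.0, 325.0, 325.0, 325.0, 325.0, 325.0, 324.5, 325.0, 325.0, 324.0]
```

View pics/p4c.png

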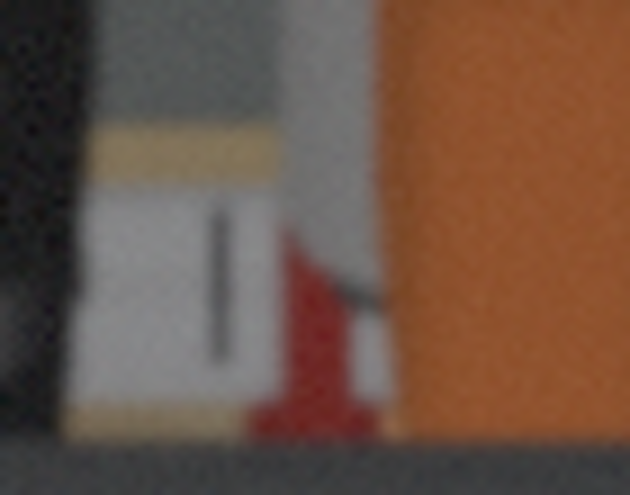

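The pointer is hidden behind the lever's foot, left of crop (330,250). I'll check the leg's place from the head's own edges in p2, p3 and p4 instead.

Run:
```python
from h import *
tc={"p2":109.3,"p3":105.8,"p4":101.9};s=read_state();K,Rm,e=cam("wrist",s)
for n in tc:
    C=(K,Rm,e+U*(tc[n]-tc["p4"])/1000);g=cv2.GaussianBlur(cv2.imread(f"pics/{n}.png",0),(3,3),0).astype(float)
    out=[]
    # head's channel-side edge & screw on the board (fixed reference)
    for r0,r1,x0,x1,z in((215,228,235,285,.037),(210,250,385,440,.037),(225,250,60,110,.041)):
        p=np.diff(g[r0:r1].mean(0))[x0:x1];q=np.abs(p);i=int(q.argmax());i=min(max(i,1),len(q)-2)
        d=.5*(q[i-1]-q[i+1])/(q[i-1]-2*q[i]+q[i+1]);u=x0+i+.5+d
        out.append((round(u,1),round(p[i],1),fx(cast(C,(u,(r0+r1)/2),z))[0]))
    print(n,out)
```

```text
p2 [(np.float64(273.4), np.float64(10.9), np.float64(86.4)), (np.float64(409.7), np.float64(34.3), np.float64(159.5)), (np.float64(104.1), np.float64(31.6), np.float64(-2.9))]
p3 [(np.float64(257.5), np.float64(-13.0), np.float64(74.4)), (np.float64(415.5), np.float64(35.4), np.float64(159.1)), (np.float64(109.0), np.float64(17.4), np.float64(-3.8))]
p4 [(np.float64(264.9), np.float64(-13.1), np.float64(74.5)), (np.float64(422.6), np.float64(36.4), np.float64(159.0)), (np.float64(81.3), np.float64(-10.2), np.float64(-22.3))]
```

```bash
python3 -c "from plant import *;s=read_state();print(s['t'],s['opening'],s['gripper_force']);print(close_job())"
```

```text
7.275 0.03978403748093286 35.01990616321564
the job is handed in; nothing more can be done
None
```

I handed the job in at 7.3 s with the leg at its mark (within about 0.3 mm, judged at the end from the leg head's edge because the lever hid the pointer) and the lever squeezed shut at 35 N, still held; I did not re-image the tape measure, pliers or spirit level, and no verdict came back.

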